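Clear a twisted cartridge from the doser's feed chute

TASK

The foremost cartridge in the feed chute of the aquarium doser has twisted and its hidden foot is caught under the deck. Turn it anticlockwise (seen from above) by feel until it comes up freely, without wrenching it, lift it out and put it in the shallow open tray; then push the follower so that the two good cartridges slide forward together, the leading one right up against the end stop, without ramming it. Leave the bottles and the beaker alone, keep the good cartridges in the chute, and let go of everything.

Things in the scene. Friction and masses are not known exactly. Their poses are not given: they have to be found in the camera images.
- bay (a point): Feed chute (fixed grey track, 64 mm wide, aluminium deck 45 mm above the table): point on the deck top, on the centre line, over the bay where the jammed cartridge sits. x is the feed direction along the track, y across it, z up. The deck, 6 mm thick, has an open slot 16 mm wide on the centre line, from 210 mm behind this point to the end stop.
- stop_place (a point): Point on the deck top, 45 mm ahead (+x of the track) of the bay point: where the axis of the leading cartridge stands when it touches the end stop. The stop is a fixed aluminium block across the track, 28 mm high over the deck, its face 17 mm beyond this point.
- jam_mid (a point): The jammed cartridge, foremost, alone over the bay. Above the deck: white round cylinder 34 mm in diameter, 42 mm high, with a grey top (the upper 10 mm, 33 mm in diameter), standing on the deck; the point is on its axis 21 mm above its underside. Mass about 65 g. Its foot (see body jam) was twisted clockwise, seen from above, by 35 to 85 degrees from the slot; the reported yaw does not tell it.
- second_mid (a point): The leading good cartridge, same shape and size, 75 to 95 mm behind the jammed one, its foot in line with the slot. Point on its axis, 21 mm above the deck.
- third_mid (a point): The other good cartridge, same shape and size, 40 to 55 mm behind the leading good one, its foot in line with the slot. Point on its axis, 21 mm above the deck.
- follower_mid (a point): The follower: a black upright plate behind the good cartridges, 14 mm thick along the track, 40 mm wide, its top 48.5 mm above the deck. Point at its middle, 24.5 mm above the deck; x along the feed direction. Pushed on its rear face it slides forward along the track.
- follower (a joint): Travel of the follower along the feed direction in m, 0 (rearmost, 185 mm behind the bay point) to 0.2; starts between 0 and 0.02. It slides with about 2 N of friction and stays where it is left. With both good cartridges closed up against the end stop it reads about 0.172.
- tray_in (a point): Shallow open tray of pale, half-clear plastic, fixed on the table on the robot's side of the chute. Point at the centre of its inner floor, which is about 4 mm above the table. Outside 130 mm along x, 100 mm along y, 28 mm high, walls 4 mm.
- dropper_mid (a point): Bystander: amber dropper bottle, 34 mm in diameter, 85 mm high, beyond the chute; point half-way up.
- additive_mid (a point): Bystander: white additive bottle, 48 mm in diameter, 100 mm high, beyond the chute; point half-way up.
- beaker_mid (a point): Bystander: glass beaker, 64 mm in diameter, 75 mm high, past the stop end of the chute; point half-way up.
- jam: The jammed cartridge; origin on its axis at the underside of the white part. Below that a 10 mm stem carries an oblong foot 30 x 10 mm, 9 mm thick (8 to 17 mm below the underside): 2 mm of lift before it meets the deck from below. Foot and round part turn as one. It passes up the slot only within about 10 degrees of the track direction and centred across the slot.
- second: The leading good cartridge; origin on its axis at the underside of the white round part.
- third: The other good cartridge; origin on its axis at the underside of the white round part.
- chute: The whole feed chute; origin on the table 45 mm straight below the bay point, same axes. Under the deck the channel is 18 mm wide, so feet in line with the slot run along it; only at the bay it is wider, and there a cartridge's foot can turn right round but cannot leave along the track while twisted.
Mind the look-alikes: they are no part of the job. What is shaped like the jam but red is not meant.

How it is judged:
By the outcome, as a careful person would: the job done as asked, in the order asked, and still so for the second after the job is handed in, with the robot touching nothing.
It also fails if it takes over 67 s, if anything falls off the work surface, if the arm or the gripper's body presses on something with over 40 N, if the wrist force passes 120 N, or if a joint passes its speed limit or range.

ROBOT

A 6-joint arm with a two-finger parallel gripper is mounted at the origin on the work surface. World frame = base frame: x ahead of the robot, y to its left, z up, the work surface at z = 0. Lengths are in m, angles in rad, forces in N, time in s.
With the tool pointing down it reaches from about 0.325 to 0.85 m from the base axis. Payload 15.5 kg.
Tool frame: the origin (TCP) lies on the mounting face of the last link; the fingertips stand 191 mm ahead of it and the grasp point (between the pads) lies 172 mm ahead of it; x points along the fingers, y is the direction in which the jaws open and shut, and the axes are right-handed (so a half turn about x gives the same grasp; the last joint's range is limited). The gripper opens to 91 mm and grips with 3 to 60 N. Pads are 32 mm wide; open, the fingers measure 118 mm over their backs; the gripper's body (76 mm by 178 mm) begins 60 mm behind the grasp point.
Start: joints at [-1.401, 0.494, 1.345, -0, 1.302, -0.096], TCP at [0.164, -0.603, 0.405] pointing down, gripper open.
Joint ranges: [-2.91, 2.91], [-0.82, 2.16], [0.22, 2.67], [-1.22, 4.37], [0.12, 2.79], [-3.08, 3.08]. Speed limits (rad/s): [1.89, 1.89, 2.57, 3.01, 3.01, 3.01].

INTERFACE

Orientations are given as a unit quaternion [w, x, y, z].
In Python, from station import telemetry, cams, robot gives the robot as it stands.
- The arm moves only by the tool play_rows, never from a script. Its argument "commands" is a list that holds one entry, the list of rows, each a list of 7 numbers: the opening in per cent of the stroke, from 0 (shut) to 100 (fully open), then the shift along the tool's x, y, z in m, then the turn, a rotation vector about the tool's x, y, z in degrees. A call has 1 to 20 rows; each row is the pose to reach, as a shift and turn from the pose commanded when the call began, along the tool's axes at that moment; what a row does not reach only later rows make up. A row lasts 1/12 s, in which the tool goes at most 41.7 mm and 7.16 degrees, less where a joint would pass 70% of its speed; a pose out of reach is approached as far as the arm can. A call with a gripper value outside its range is refused whole. The fingers move at their own pace and stop on an object; "squeeze" is the grip in N (left out, the last holds). Time passes only in rows, so rows that repeat a pose let the fingers close. It gives the time, the measured TCP pose, the force and the opening at its end, in the units of the state.
- telemetry.get_obs(): the state, without advancing time (a new reading comes with each control period).
- cams.capture(name): name is "scene" or "top" or "wrist"; returns a dict with "color" (400x640x3 uint8, red, green, blue), "fx", "fy", "cx", "cy" (pixels), "rvec" (rotation vector, rad) and "tvec" (3), from world to camera coordinates, as OpenCV has them; the wrist camera has in their place "mount" (4x4, takes a point from camera to tool coordinates, whose origin is the TCP and whose axes are the tool frame's). Camera axes: x right, y down, z forward; pixel columns grow to the right and rows downward; lengths in m; the calibration is good to about 2 mm. A picture is of the moment at which its call begins: read the wrist's pose just before it. There is no depth.
- robot.job_done(): hands the job in, once; it reports no verdict.
The state is a dict: "clock": time; "qpos": joint angles; "qvel": joint speeds; "effort": joint torques, N m; "tool_pos": TCP position; "tool_rot": TCP orientation; "ft_force": force on the tool from outside, world axes, zero at the start; "ft_torque": the same for the moment, N m; "grip_width": finger opening in m.
Only numpy, scipy, OpenCV 4.12 (cv2) and the standard library are available. Lean on these libraries where they do the work, as an engineer would, in place of code of your own. Each camera call takes 0.05 s, during which the arm holds its last target.

## Working session

There is one attempt and no reset: what is moved stays moved. The work goes in short steps, Python scripts to look and compute and a tool call to move; the robot and the scene stay as the last step left them, time stands still between calls to the robot, and variables do not carry over. Pictures are saved under pics/ and viewed, and the job is handed in when it is done.

Besides the shell and the picture viewer there is one more tool, called after "Call:" as name(argument=value, ...), one argument or row to a line, values as JSON. play_rows: Moves the arm, as the interface text tells. Its arguments: {"type":"object","properties":{"commands":{"type":"array","items":{"type":"array","items":{"type":"array","items":{"type":"number"}}}},"squeeze":{"type":"number"}},"required":["commands"]}

```bash
ls; mkdir -p pics; python3 - <<'E'
from station import telemetry, cams, robot
import cv2
print(telemetry.get_obs())
for n in ["scene","top","wrist"]:
    c=cams.capture(n)
    cv2.imwrite(f"pics/{n}0.png",c["color"][:,:,::-1])
    print({k:v for k,v in c.items() if k!="color"})
    import pickle; pickle.dump(c,open(f"{n}0.pkl","wb"))
E
```

```text
pics
{'clock': 0.0, 'qpos': array([-1.40052151e+00,  4.94167682e-01,  1.34613653e+00,  1.16554377e-05,
        1.30249434e+00, -9.55107911e-02]), 'qvel': array([ 5.87977916e-04,  5.30390706e-04, -6.21522583e-04,  8.80272866e-04,
       -2.36151096e-05, -1.21923581e-03]), 'effort': array([-1.46392681e-04, -8.78809404e+01, -3.81846106e+01,  7.04441965e-02,
        5.31997613e-02, -9.30882925e-05]), 'tool_pos': array([ 0.16413955, -0.60290381,  0.40414594]), 'tool_rot': array([-0.09326576, -0.70086009, -0.09411815,  0.70088402]), 'ft_force': array([-0.30697695,  0.00331356,  0.18999071]), 'ft_torque': array([-0.00685651,  0.05357687, -0.04554847]), 'grip_width': 0.0909744754599605}
{'fx': 482.10453585468395, 'fy': 482.10453585468395, 'cx': 319.7775768559946, 'cy': 193.74483385502674, 'rvec': array([ 2.08393754,  1.38021392, -0.50873466]), 'tvec': array([-0.31643027, -0.36661812,  1.41720858])}
{'fx': 438.1039185531156, 'fy': 438.1039185531156, 'cx': 319.7458792751756, 'cy': 201.375943017545, 'rvec': array([ 2.18495479, -2.14140653,  0.19277185]), 'tvec': array([0.0497259 , 0.61123165, 0.80726449])}
{'fx': 327.5389289325483, 'fy': 327.5389289325483, 'cx': 318.78394695431206, 'cy': 195.86596271638683, 'mount': array([[-1.54205477e-03, -2.58102411e-01,  9.66116332e-01,
         1.96696069e-02],
       [ 9.99998145e-01,  7.17099589e-04,  1.78771126e-03,
        -1.21098318e-03],
       [-1.15421421e-03,  9.66117297e-01,  2.58100826e-01,
        -7.14555044e-02],
       [ 0.00000000e+00,  0.00000000e+00,  0.00000000e+00,
         1.00000000e+00]])}
```

View pics/scene0.png

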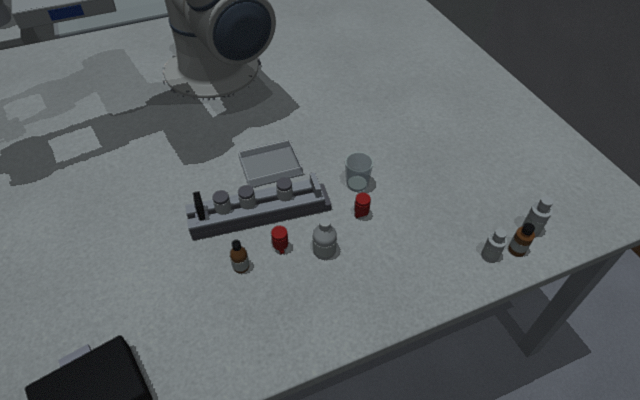

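View pics/top0.png

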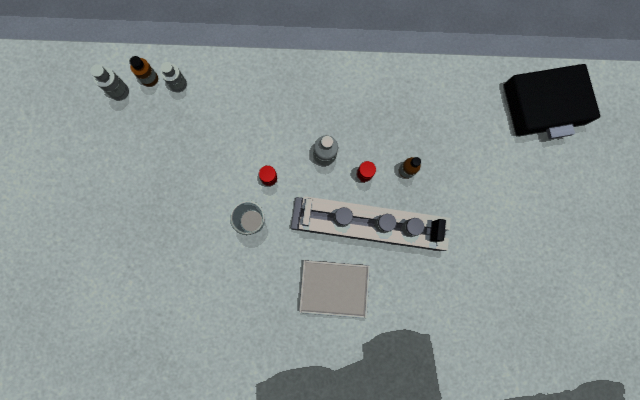

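View pics/wrist0.png

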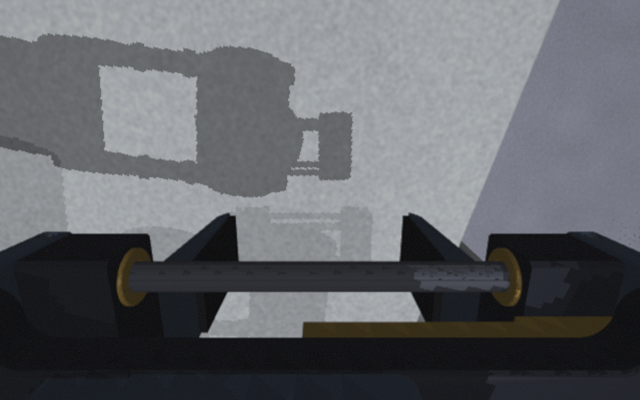

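Scene: jammed cartridge at about (285,185), goods at (247,195) and (222,202), follower at (199,206), stop at (318,185). In the top view: jam (344,216), goods (387,222) and (414,226), follower (437,231), stop (307,212), tray centre (334,288). I'll enlarge these.

```bash
python3 - <<'E'
import cv2
a=cv2.imread("pics/top0.png")[185:325,285:455]
cv2.imwrite("pics/topc.png",cv2.resize(a,None,fx=4.5,fy=4.2,interpolation=cv2.INTER_CUBIC) if 0 else cv2.resize(a,None,fx=4,fy=4,interpolation=cv2.INTER_CUBIC))
a=cv2.imread("pics/scene0.png")[135:245,180:380]
cv2.imwrite("pics/scenec.png",cv2.resize(a,None,fx=4,fy=4,interpolation=cv2.INTER_CUBIC))
E
```

```text
(no output)
```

View pics/topc.png

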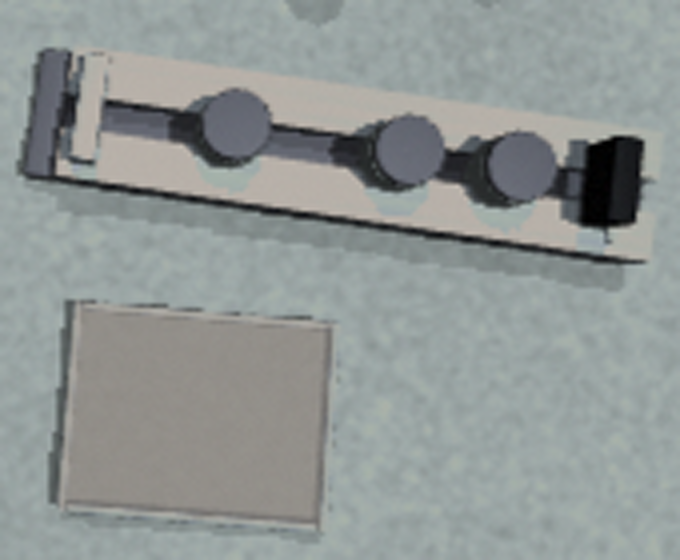

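View pics/scenec.png

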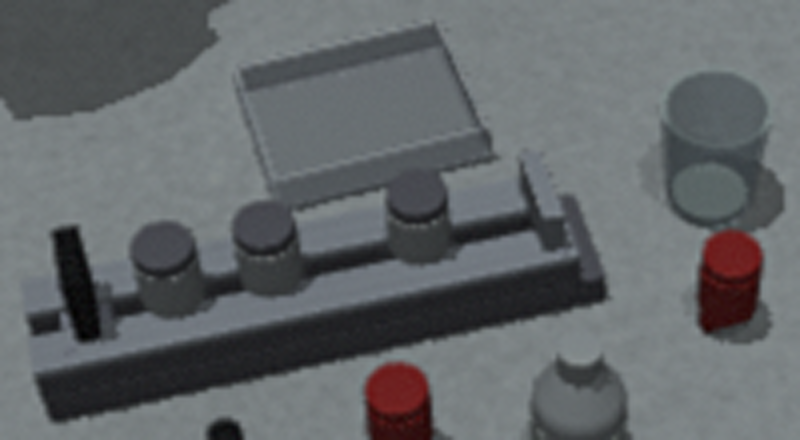

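```bash
cat > h.py <<'E'
import numpy as np, cv2, pickle
from scipy.spatial.transform import Rotation as R
def ray(c,u,v,z):
    Rm=cv2.Rodrigues(c["rvec"])[0]; t=c["tvec"]
    d=Rm.T@np.array([(u-c["cx"])/c["fx"],(v-c["cy"])/c["fy"],1]); o=-Rm.T@t
    return o+d*(z-o[2])/d[2]
def proj(c,p):
    return cv2.projectPoints(np.array(p,float).reshape(-1,3),c["rvec"],c["tvec"],np.array([[c["fx"],0,c["cx"]],[0,c["fy"],c["cy"]],[0,0,1]]),None)[0].reshape(-1,2)
E
python3 - <<'E'
from h import *
np.set_printoptions(precision=4,suppress=True)
t=pickle.load(open("top0.pkl","rb")); s=pickle.load(open("scene0.pkl","rb"))
T=lambda x,y,z:ray(t,(x+.5)/4-.5+285,(y+.5)/4-.5+185,z)
S=lambda x,y,z:ray(s,(x+.5)/4-.5+180,(y+.5)/4-.5+135,z)
for n,a,b in [("jam",(236,124),(417,195)),("sec",(409,150),(264,227)),("third",(521,168),(163,248))]:
    print(n,T(*a,.087),S(*b,.087))
print("foll top edge", [T(*p,.0935) for p in [(613,139),(640,139),(586,226),(613,226)]])
print("deck far",T(110,52,.045),T(655,135,.045),"near",T(40,178,.045),T(645,262,.045))
print("tray top corners",[T(*p,.028) for p in [(70,302),(332,322),(62,512),(320,526)]])
print("stop top",[T(*p,.073) for p in [(84,55),(106,55),(72,160),(96,160)]])
E
```

```text
jam [0.5783 0.0193 0.087 ] [0.5817 0.0148 0.087 ]
sec [ 0.568  -0.0604  0.087 ] [ 0.572  -0.0653  0.087 ]
third [ 0.5608 -0.1122  0.087 ] [ 0.5656 -0.1169  0.087 ]
foll top edge [array([ 0.5744, -0.1531,  0.0935]), array([ 0.5747, -0.1656,  0.0935]), array([ 0.5345, -0.1399,  0.0935]), array([ 0.5347, -0.1523,  0.0935])]
deck far [0.6168 0.077  0.045 ] [ 0.5821 -0.1888  0.045 ] near [0.5551 0.1092 0.045 ] [ 0.5205 -0.1824  0.045 ]
tray top corners [array([0.4967, 0.0936, 0.028 ]), array([ 0.4893, -0.0337,  0.028 ]), array([0.3977, 0.0951, 0.028 ]), array([ 0.3929, -0.0281,  0.028 ])]
stop top [array([0.6108, 0.0896, 0.073 ]), array([0.611 , 0.0793, 0.073 ]), array([0.5615, 0.094 , 0.073 ]), array([0.5617, 0.0829, 0.073 ])]
```

```bash
cat >> h.py <<'E'
np.set_printoptions(precision=4,suppress=True)
def pose(o=None):
    from station import telemetry
    o=o or telemetry.get_obs()
    q=o["tool_rot"]; return np.array(o["tool_pos"]),R.from_quat([q[1],q[2],q[3],q[0]]),o
def jawang(r):  # world yaw of tool y, deg
    y=r.apply([0,1,0]); return np.degrees(np.arctan2(y[1],y[0]))
def down(jaw):  # tool x down, y at yaw jaw
    a=np.radians(jaw); y=np.array([np.cos(a),np.sin(a),0]); x=np.array([0,0,-1.]); return R.from_matrix(np.c_[x,y,np.cross(x,y)])
def move(grasp,jaw):
    p,r,o=pose(); tcp=np.array(grasp)+[0,0,.172]
    return r.inv().apply(tcp-p), (r.inv()*down(jaw)).as_rotvec(degrees=True)
E
python3 - <<'E'
from h import *
p,r,o=pose(); print(p,jawang(r),r.as_matrix())
for j in (172.6,112.6,-7.4,-67.4): print(j,move((.579,.018,.215),j))
E
```

```text
[ 0.1642 -0.6029  0.4043] -74.76974867936578 [[-0.0001  0.2627 -0.9649]
 [ 0.0009 -0.9649 -0.2627]
 [-1.     -0.0009 -0.0001]]
172.6 (array([ 0.0178, -0.4901, -0.5634]), array([112.6302,   0.0473,   0.0391]))
112.6 (array([ 0.0178, -0.4901, -0.5634]), array([172.6302,   0.0773,   0.013 ]))
-7.4 (array([ 0.0178, -0.4901, -0.5634]), array([-67.3697,  -0.0351,   0.0424]))
-67.4 (array([ 0.0178, -0.4901, -0.5634]), array([-7.3698, -0.0086,  0.0512]))
```

Call:
play_rows(
  commands=[
    [[56, 0.03, -0.49, -0.563, -4.8, 0, 0], [56, 0.03, -0.49, -0.563, -4.8, 0, 0], [56, 0.03, -0.49, -0.563, -4.8, 0, 0], [56, 0.03, -0.49, -0.563, -4.8, 0, 0], [56, 0.03, -0.49, -0.563, -4.8, 0, 0], [56, 0.03, -0.49, -0.563, -4.8, 0, 0], [56, 0.03, -0.49, -0.563, -4.8, 0, 0], [56, 0.03, -0.49, -0.563, -4.8, 0, 0], [56, 0.03, -0.49, -0.563, -4.8, 0, 0], [56, 0.03, -0.49, -0.563, -4.8, 0, 0], [56, 0.03, -0.49, -0.563, -4.8, 0, 0], [56, 0.03, -0.49, -0.563, -4.8, 0, 0], [56, 0.03, -0.49, -0.563, -4.8, 0, 0], [56, 0.03, -0.49, -0.563, -4.8, 0, 0], [56, 0.03, -0.49, -0.563, -4.8, 0, 0], [56, 0.03, -0.49, -0.563, -4.8, 0, 0], [56, 0.03, -0.49, -0.563, -4.8, 0, 0], [56, 0.03, -0.49, -0.563, -4.8, 0, 0], [56, 0.03, -0.49, -0.563, -4.8, 0, 0], [56, 0.03, -0.49, -0.563, -4.8, 0, 0]],
  ],
  squeeze=15,
)

```text
clock: 1.82
tool_pos: [0.5793, 0.0194, 0.3742]
tool_rot: [-0.124, -0.696, -0.124, 0.696]
ft_force: [-0.0, -1.1, -0.7]
grip_width: 0.0511
```

```bash
cat >> h.py <<'E'
def wrist(name):
    from station import cams
    p,r,o=pose(); c=cams.capture("wrist")
    M=np.eye(4);M[:3,:3]=r.as_matrix();M[:3,3]=p
    W=np.linalg.inv(M@c["mount"])   # world->cam
    c["rvec"]=cv2.Rodrigues(np.ascontiguousarray(W[:3,:3]))[0].ravel(); c["tvec"]=W[:3,3]
    cv2.imwrite(f"pics/{name}.png",c["color"][:,:,::-1]); pickle.dump(c,open(f"{name}.pkl","wb")); return c
E
python3 - <<'E'
from h import *
wrist("w1"); p,r,o=pose(); print(o["clock"],p,jawang(r),o["ft_force"],o["grip_width"],o["qpos"])
E
```

```text
1.8667 [0.5786 0.0181 0.3743] -69.88199593277032 [-0.9199 -0.1323  0.3668] 0.05094113194889654 [-0.0717  0.4605  1.5    -0.0002  1.182   1.148 ]
```

View pics/w1.png

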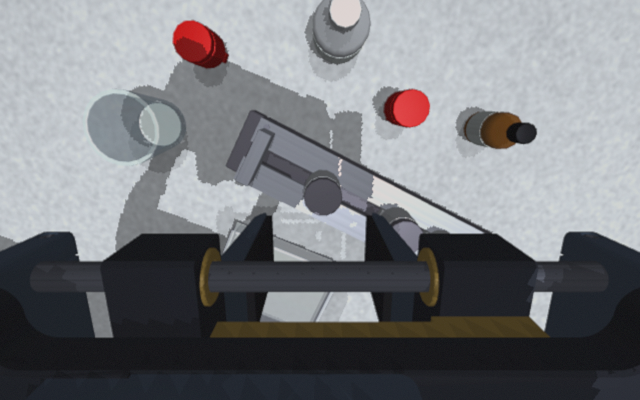

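```bash
python3 - <<'E'
from h import *
a=cv2.imread("pics/w1.png")[100:240,220:420]
cv2.imwrite("pics/w1c.png",cv2.resize(a,None,fx=4,fy=4,interpolation=cv2.INTER_CUBIC))
E
```

```text
(no output)
```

View pics/w1c.png

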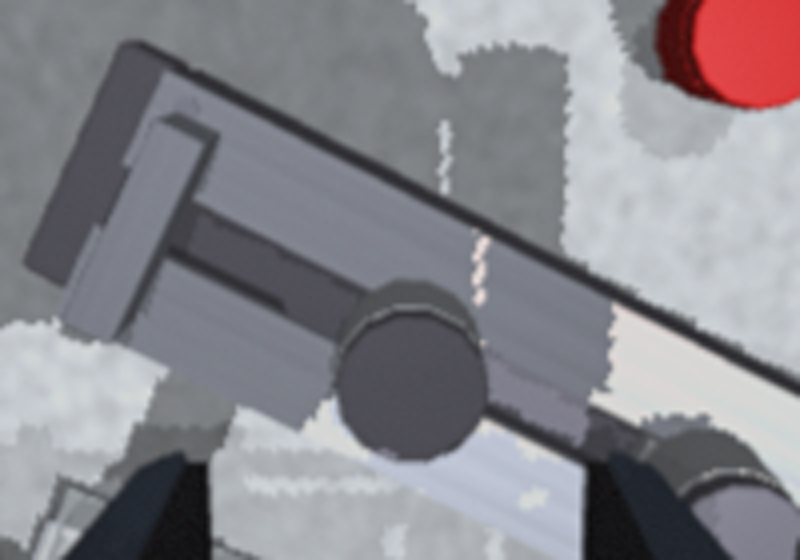

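```bash
python3 - <<'E'
from h import *
c=pickle.load(open("w1.pkl","rb"))
W=lambda x,y,z:ray(c,(x+.5)/4-.5+220,(y+.5)/4-.5+100,z)
j=W(413,385,.087);print("jam",j)
a=np.radians(82.6);ex=np.array([np.cos(a),np.sin(a)]);ey=np.array([-ex[1],ex[0]])
L=lambda p:((p[:2]-j[:2])@ex*1e3,(p[:2]-j[:2])@ey*1e3)
for n,p in dict(up1=(200,206),up2=(355,288),up3=(590,400),lo1=(170,252),lo2=(285,310),lo3=(490,408),lo4=(580,457)).items(): print(n,L(W(*p,.045)))
for n,p in dict(fd1=(175,70),fd2=(470,225),fd3=(790,390)).items(): print(n,L(W(*p,.045)))
for n,p in dict(st1=(215,137),st2=(118,335)).items(): print(n,L(W(*p,.073)),W(*p,.073))
E
```

```text
jam [0.5801 0.0169 0.087 ]
up1 (np.float64(59.17061283521048), np.float64(-5.642125087379104))
up2 (np.float64(17.817963567993857), np.float64(-5.148370237746303))
up3 (np.float64(-45.99297908363895), np.float64(-7.099158682157732))
lo1 (np.float64(60.79190523362514), np.float64(7.5524274934716695))
lo2 (np.float64(30.28977631158682), np.float64(7.458915016625616))
lo3 (np.float64(-25.241577934942224), np.float64(6.0768523249399795))
lo4 (np.float64(-51.113400667612886), np.float64(6.804561807280532))
fd1 (np.float64(77.6703573592087), np.float64(-31.168149830896837))
fd2 (np.float64(0.6206073605013306), np.float64(-31.257655377775638))
fd3 (np.float64(-88.11507733591776), np.float64(-32.037654031475384))
st1 (np.float64(60.58957973076841), np.float64(-25.364051038937994)) [0.6131 0.0737 0.073 ]
st2 (np.float64(60.91896403377207), np.float64(23.28800806748051)) [0.5649 0.0803 0.073 ]
```

```bash
python3 - <<'E'
from h import *
print(move((.580,.017,.069),-70))
E
```

```text
(array([ 0.1333,  0.0016, -0.001 ]), array([0.118 , 0.0499, 0.0093]))
```

Call:
play_rows(
  commands=[
    [[56, 0.03, 0.001, -0.001, 0, 0, 0], [56, 0.06, 0.001, -0.001, 0, 0, 0], [56, 0.09, 0.001, -0.001, 0, 0, 0], [56, 0.105, 0.001, -0.001, 0, 0, 0], [56, 0.12, 0.001, -0.001, 0, 0, 0], [56, 0.133, 0.001, -0.001, 0, 0, 0], [56, 0.133, 0.001, -0.001, 0, 0, 0], [56, 0.133, 0.001, -0.001, 0, 0, 0]],
  ],
)

```text
clock: 2.53
tool_pos: [0.5795, 0.016, 0.2417]
tool_rot: [-0.122, -0.696, -0.123, 0.697]
ft_force: [-0.2, -0.2, 0.4]
grip_width: 0.0507
```

```bash
python3 - <<'E'
from h import *
wrist("w2"); p,r,o=pose(); print(o["clock"],p,jawang(r),o["ft_force"],o["ft_torque"],o["grip_width"])
from station import cams
cv2.imwrite("pics/s2.png",cv2.resize(cams.capture("scene")["color"][130:250,180:380,::-1],None,fx=4,fy=4,interpolation=cv2.INTER_CUBIC))
E
```

```text
2.5833 [0.5798 0.0162 0.2423] -70.03468706362848 [ 0.84   -0.3226 -0.3173] [ 0.0035 -0.0019  0.0041] 0.05080494157295421
```

View pics/w2.png

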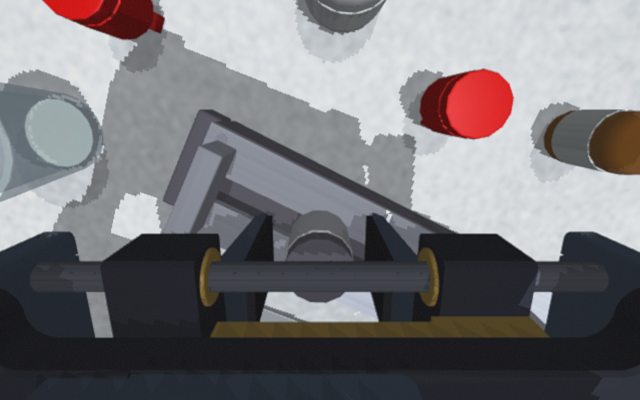

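View pics/s2.png

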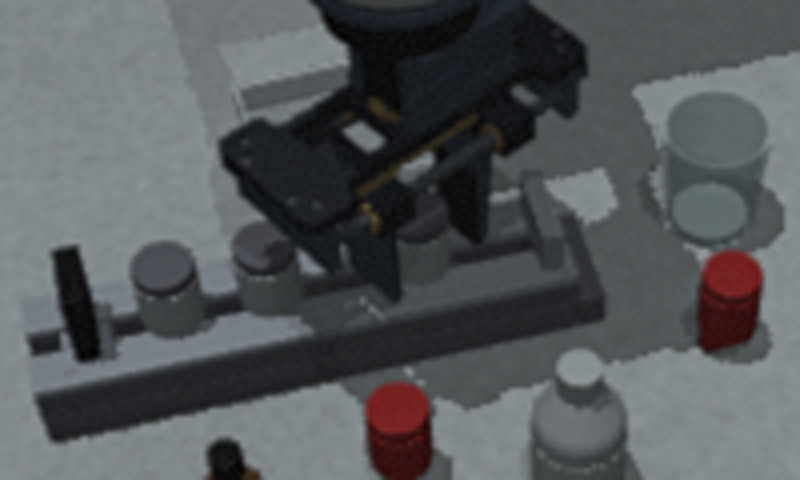

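The cartridge stands between the open fingers (wrist: 320,255), and nothing else is touched. Closing.

Call:
play_rows(
  commands=[
    [[36, 0, 0, 0, 0, 0, 0], [30, 0, 0, 0, 0, 0, 0], [30, 0, 0, 0, 0, 0, 0], [30, 0, 0, 0, 0, 0, 0], [30, 0, 0, 0, 0, 0, 0], [30, 0, 0, 0, 0, 0, 0]],
  ],
  squeeze=15,
)

```text
clock: 3.13
tool_pos: [0.5801, 0.017, 0.2423]
tool_rot: [0.123, 0.697, 0.123, -0.696]
ft_force: [-0.9, -0.5, 7.1]
grip_width: 0.0337
```

```bash
cat > st.py <<'E'
from h import *
p,r,o=pose(); print(round(o["clock"],2),p,"jaw %.2f"%jawang(r),o["ft_force"],o["ft_torque"],o["grip_width"])
E
python3 st.py
```

```text
3.13 [0.5801 0.017  0.2423] jaw -69.96 [-0.8994 -0.5047  7.1283] [-0.2199  0.2409  0.0087] 0.03372795769946983
```

Call:
play_rows(
  commands=[
    [[30, 0, 0, 0, -2.5, 0, 0], [30, 0, 0, 0, -5, 0, 0], [30, -0.001, 0, 0, -7.5, 0, 0], [30, -0.001, 0, 0, -10, 0, 0], [30, -0.001, 0, 0, -10, 0, 0]],
  ],
)

```text
clock: 3.55
tool_pos: [0.58, 0.0171, 0.2429]
tool_rot: [0.184, 0.683, 0.184, -0.683]
ft_force: [-0.4, -0.0, -0.6]
grip_width: 0.0337
```

```bash
python3 st.py
```

```text
3.55 [0.58   0.0171 0.2429] jaw -59.84 [-0.4466 -0.007  -0.5743] [-0.042   0.0129  0.0637] 0.033674278183201636
```

Call:
play_rows(
  commands=[
    [[30, 0, 0, 0, -3, 0, 0], [30, 0, 0, 0, -6, 0, 0], [30, 0, 0, 0, -9, 0, 0], [30, 0, 0, 0, -12, 0, 0], [30, 0, 0, 0, -15, 0, 0], [30, 0, 0, 0, -18, 0, 0], [30, 0, 0, 0, -18, 0, 0]],
  ],
)

```text
clock: 4.13
tool_pos: [0.5799, 0.0171, 0.2427]
tool_rot: [-0.288, -0.646, -0.288, 0.646]
ft_force: [0.2, -0.8, -0.3]
grip_width: 0.0328
```

```bash
python3 st.py
```

```text
4.13 [0.5799 0.0171 0.2427] jaw -41.89 [ 0.1675 -0.8173 -0.2708] [-0.0229 -0.0406  0.0284] 0.0328214204657512
```

Call:
play_rows(
  commands=[
    [[30, -0.0005, 0, 0, 0, 0, 0], [30, -0.001, 0, 0, 0, 0, 0], [30, -0.0015, 0, 0, 0, 0, 0], [30, -0.0015, 0, 0, 0, 0, 0]],
  ],
)

```text
clock: 4.47
tool_pos: [0.58, 0.017, 0.2443]
tool_rot: [0.287, 0.646, 0.287, -0.646]
ft_force: [0.0, 0.4, -0.4]
grip_width: 0.0336
```

```bash
python3 st.py
```

```text
4.47 [0.58   0.017  0.2443] jaw -42.04 [ 0.0001  0.3782 -0.3918] [-0.0214 -0.0415  0.0429] 0.0335851017375973
```

Call:
play_rows(
  commands=[
    [[30, -0.0005, 0, 0, 0, 0, 0], [30, -0.001, 0, 0, 0, 0, 0], [30, -0.001, 0, 0, 0, 0, 0]],
  ],
)

```text
clock: 4.72
tool_pos: [0.5799, 0.017, 0.2447]
tool_rot: [-0.288, -0.646, -0.288, 0.646]
ft_force: [2.3, -0.9, -14.9]
grip_width: 0.0338
```

```bash
python3 st.py
```

```text
4.72 [0.5799 0.017  0.2447] jaw -41.99 [  2.2834  -0.9422 -14.8963] [-0.0509 -0.6058  0.0459] 0.03382405879071076
```

The foot meets the deck at TCP z≈0.2445. I'll drop 1.5 mm, turn further, and test again.

Call:
play_rows(
  commands=[
    [[30, 0.001, 0, 0, 0, 0, 0], [30, 0.0015, 0, 0, 0, 0, 0], [30, 0.0015, 0, 0, -3, 0, 0], [30, 0.0015, 0, 0, -6, 0, 0], [30, 0.0015, 0, 0, -8, 0, 0], [30, 0.0015, 0, 0, -8, 0, 0], [30, 0.0008, 0, 0, -8, 0, 0], [30, 0, 0, 0, -8, 0, 0], [30, 0, 0, 0, -8, 0, 0]],
  ],
)

```text
clock: 5.47
tool_pos: [0.5799, 0.017, 0.2449]
tool_rot: [-0.332, -0.624, -0.332, 0.625]
ft_force: [2.7, -0.1, -12.2]
grip_width: 0.0335
```

```bash
python3 st.py
```

```text
5.47 [0.5799 0.017  0.2449] jaw -34.03 [  2.6527  -0.0525 -12.2435] [-0.0797 -0.5537 -0.0255] 0.03352476605387172
```

Call:
play_rows(
  commands=[
    [[30, 0.001, 0, 0, 0, 0, 0], [30, 0.0015, 0, 0, 0, 0, 0], [30, 0.0015, 0, 0, -3, 0, 0], [30, 0.0015, 0, 0, -6, 0, 0], [30, 0.0015, 0, 0, -8, 0, 0], [30, 0.0015, 0, 0, -8, 0, 0], [30, 0.0008, 0, 0, -8, 0, 0], [30, 0.0002, 0, 0, -8, 0, 0], [30, 0.0002, 0, 0, -8, 0, 0]],
  ],
)

```text
clock: 6.22
tool_pos: [0.5799, 0.017, 0.2449]
tool_rot: [-0.375, -0.6, -0.375, 0.6]
ft_force: [1.2, -0.6, -7.4]
grip_width: 0.0335
```

```bash
python3 st.py
```

```text
6.22 [0.5799 0.017  0.2449] jaw -26.03 [ 1.23   -0.6243 -7.4157] [-0.1162 -0.3134 -0.0222] 0.03352978122970146
```

Still caught at 44° (−7 N). Next step: 52°.

Call:
play_rows(
  commands=[
    [[30, 0.001, 0, 0, 0, 0, 0], [30, 0.0013, 0, 0, 0, 0, 0], [30, 0.0013, 0, 0, -3, 0, 0], [30, 0.0013, 0, 0, -6, 0, 0], [30, 0.0013, 0, 0, -8, 0, 0], [30, 0.0013, 0, 0, -8, 0, 0], [30, 0.0006, 0, 0, -8, 0, 0], [30, 0, 0, 0, -8, 0, 0], [30, 0, 0, 0, -8, 0, 0]],
  ],
)

```text
clock: 6.97
tool_pos: [0.58, 0.017, 0.2452]
tool_rot: [0.416, 0.572, 0.415, -0.572]
ft_force: [-0.5, 0.3, -0.7]
grip_width: 0.0339
```

```bash
python3 st.py
```

```text
6.97 [0.58   0.017  0.2452] jaw -18.03 [-0.5222  0.2801 -0.7069] [-0.044  -0.0641 -0.0159] 0.03394375951070723
```

Call:
play_rows(
  commands=[
    [[30, -0.0005, 0, 0, 0, 0, 0], [30, -0.001, 0, 0, 0, 0, 0], [30, -0.001, 0, 0, 0, 0, 0]],
  ],
)

```text
clock: 7.22
tool_pos: [0.58, 0.017, 0.2461]
tool_rot: [0.416, 0.572, 0.416, -0.572]
ft_force: [0.0, 0.2, -0.1]
grip_width: 0.0336
```

```bash
python3 st.py
```

```text
7.22 [0.58   0.017  0.2461] jaw -17.98 [ 0.0172  0.2191 -0.0728] [ 0.0034 -0.1868 -0.0077] 0.03362078114833881
```

Call:
play_rows(
  commands=[
    [[30, 0, 0, 0, -2, 0, 0], [30, 0, 0, 0, -4, 0, 0], [30, 0, 0, 0, -5, 0, 0], [30, 0, 0, 0, -5, 0, 0], [30, -0.001, 0, 0, -5, 0, 0], [30, -0.002, 0, 0, -5, 0, 0], [30, -0.003, 0, 0, -5, 0, 0], [30, -0.003, 0, 0, -5, 0, 0]],
  ],
)

```text
clock: 7.88
tool_pos: [0.5801, 0.017, 0.2493]
tool_rot: [0.44, 0.553, 0.44, -0.553]
ft_force: [-0.1, -0.1, -0.5]
grip_width: 0.0333
```

```bash
python3 st.py
```

```text
7.88 [0.5801 0.017  0.2493] jaw -13.00 [-0.0624 -0.052  -0.5334] [-0.0176 -0.0293 -0.0072] 0.03330725759506547
```

Free, with only its weight showing. I'll lift slowly out of the slot.

Call:
play_rows(
  commands=[
    [[30, -0.002, 0, 0, 0, 0, 0], [30, -0.004, 0, 0, 0, 0, 0], [30, -0.006, 0, 0, 0, 0, 0], [30, -0.008, 0, 0, 0, 0, 0], [30, -0.01, 0, 0, 0, 0, 0], [30, -0.012, 0, 0, 0, 0, 0], [30, -0.014, 0, 0, 0, 0, 0], [30, -0.017, 0, 0, 0, 0, 0], [30, -0.02, 0, 0, 0, 0, 0], [30, -0.03, 0, 0, 0, 0, 0], [30, -0.045, 0, 0, 0, 0, 0], [30, -0.06, 0, 0, 0, 0, 0], [30, -0.07, 0, 0, 0, 0, 0], [30, -0.07, 0, 0, 0, 0, 0]],
  ],
)

```text
clock: 9.05
tool_pos: [0.5805, 0.017, 0.3215]
tool_rot: [0.441, 0.554, 0.439, -0.552]
ft_force: [0.4, -0.4, -0.9]
grip_width: 0.0333
```

```bash
python3 st.py; python3 - <<'E'
from h import *
wrist("w3")
from station import cams
c=cams.capture("scene")
cv2.imwrite("pics/s3.png",cv2.resize(c["color"][100:250,180:380,::-1],None,fx=4,fy=4,interpolation=cv2.INTER_CUBIC))
E
```

```text
9.05 [0.5805 0.017  0.3215] jaw -12.97 [ 0.3635 -0.3826 -0.8665] [-0.0601 -0.1053  0.0012] 0.033332386659359683
```

View pics/s3.png

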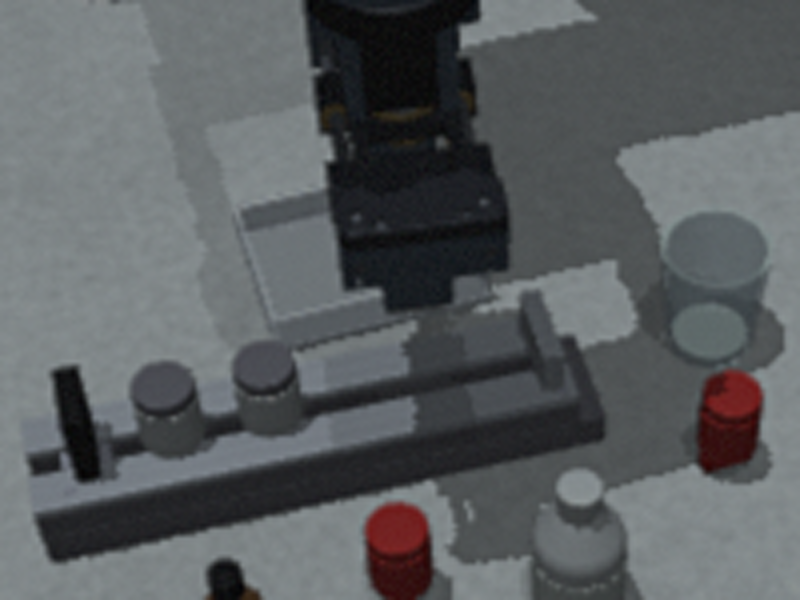

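View pics/w3.png

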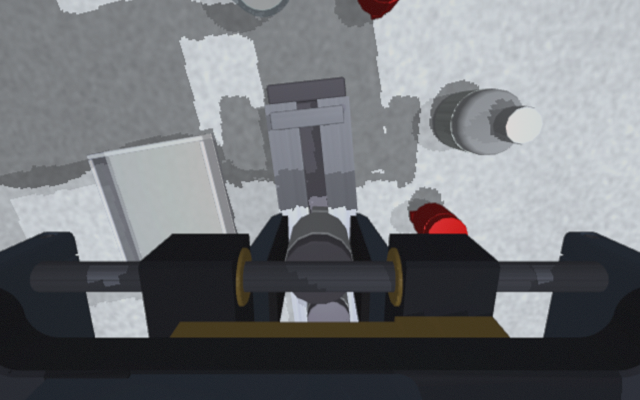

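```bash
python3 - <<'E'
from h import *
t=pickle.load(open("w3.pkl","rb"))
for p in [(90,155),(212,131)]: print(ray(t,*p,.028))
print(move((.445,.030,.3215-.172),-5))
E
```

```text
[0.4018 0.0942 0.028 ]
[0.507  0.0903 0.028 ]
(array([-0.0024, -0.1344,  0.0176]), array([-7.9709, -0.003 , -0.0397]))
```

Call:
play_rows(
  commands=[
    [[30, 0, -0.02, 0.003, -2, 0, 0], [30, 0, -0.045, 0.006, -4, 0, 0], [30, 0, -0.075, 0.01, -6, 0, 0], [30, 0, -0.1, 0.014, -8, 0, 0], [30, 0, -0.12, 0.017, -8, 0, 0], [30, 0, -0.131, 0.018, -8, 0, 0], [30, 0, -0.131, 0.018, -8, 0, 0], [30, 0.03, -0.131, 0.018, -8, 0, 0], [30, 0.06, -0.131, 0.018, -8, 0, 0], [30, 0.08, -0.131, 0.018, -8, 0, 0], [30, 0.09, -0.131, 0.018, -8, 0, 0], [30, 0.095, -0.131, 0.018, -8, 0, 0], [30, 0.095, -0.131, 0.018, -8, 0, 0]],
  ],
)

```text
clock: 10.23
tool_pos: [0.449, 0.0288, 0.2229]
tool_rot: [-0.477, -0.521, -0.478, 0.522]
ft_force: [-0.1, 0.1, -0.3]
grip_width: 0.0335
```

```bash
python3 st.py; python3 - <<'E'
from h import *
wrist("w4")
from station import cams
c=cams.capture("scene")
cv2.imwrite("pics/s4.png",cv2.resize(c["color"][100:250,180:380,::-1],None,fx=4,fy=4,interpolation=cv2.INTER_CUBIC))
E
```

```text
10.23 [0.449  0.0288 0.2229] jaw -4.99 [-0.1249  0.0904 -0.296 ] [-0.0692 -0.0939  0.0041] 0.03349052259933933
```

View pics/s4.png

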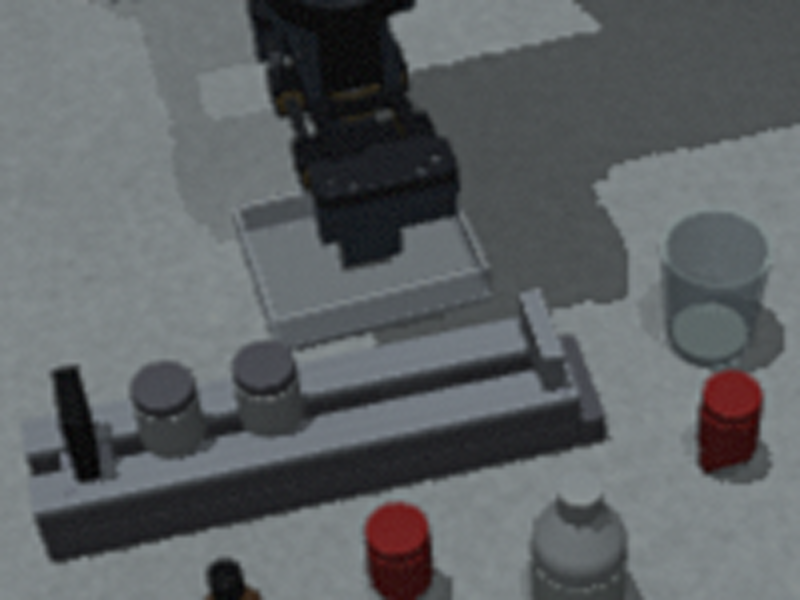

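View pics/w4.png

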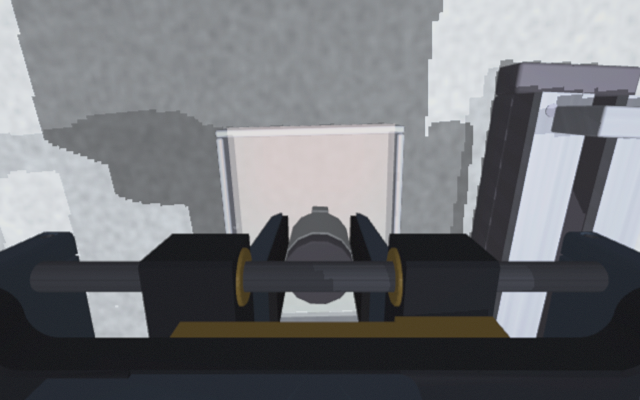

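The cartridge is over the tray's middle (wrist: tray edges u 218–403, cartridge at 319). Lowering to touch.

Call:
play_rows(
  commands=[
    [[30, 0.001, 0, 0, 0, 0, 0], [30, 0.002, 0, 0, 0, 0, 0], [30, 0.003, 0, 0, 0, 0, 0], [30, 0.0035, 0, 0, 0, 0, 0], [30, 0.0035, 0, 0, 0, 0, 0]],
  ],
)

```text
clock: 10.75
tool_pos: [0.4483, 0.0289, 0.2206]
tool_rot: [0.478, 0.521, 0.478, -0.521]
ft_force: [0.1, 0.4, 0.2]
grip_width: 0.0335
```

```bash
python3 st.py
```

```text
10.75 [0.4483 0.0289 0.2206] jaw -4.97 [0.131  0.4117 0.2018] [-0.0575 -0.1061  0.029 ] 0.03348145741214404
```

Call:
play_rows(
  commands=[
    [[30, 0.0005, 0, 0, 0, 0, 0], [30, 0.001, 0, 0, 0, 0, 0], [30, 0.001, 0, 0, 0, 0, 0]],
  ],
)

```text
clock: 11.0
tool_pos: [0.4483, 0.0289, 0.2195]
tool_rot: [-0.478, -0.521, -0.478, 0.521]
ft_force: [-0.7, -0.6, -0.4]
grip_width: 0.0337
```

```bash
python3 st.py
```

```text
11.0 [0.4483 0.0289 0.2195] jaw -4.97 [-0.7376 -0.5691 -0.3931] [-0.04   -0.1213  0.0063] 0.03374740339957878
```

Call:
play_rows(
  commands=[
    [[30, 0.0005, 0, 0, 0, 0, 0], [30, 0.001, 0, 0, 0, 0, 0], [30, 0.001, 0, 0, 0, 0, 0]],
  ],
)

```text
clock: 11.25
tool_pos: [0.4483, 0.0289, 0.2184]
tool_rot: [-0.478, -0.521, -0.478, 0.521]
ft_force: [0.4, 0.5, -1.3]
grip_width: 0.0338
```

```bash
python3 st.py
```

```text
11.25 [0.4483 0.0289 0.2184] jaw -4.97 [ 0.3785  0.4522 -1.3145] [ 0.0469 -0.0881 -0.0104] 0.033820835223232155
```

Call:
play_rows(
  commands=[
    [[30, 0.0004, 0, 0, 0, 0, 0], [30, 0.0008, 0, 0, 0, 0, 0], [30, 0.0008, 0, 0, 0, 0, 0]],
  ],
)

```text
clock: 11.5
tool_pos: [0.4483, 0.0289, 0.2182]
tool_rot: [0.478, 0.521, 0.478, -0.521]
ft_force: [-2.6, -0.8, 15.8]
grip_width: 0.0336
```

```bash
python3 st.py
```

```text
11.5 [0.4483 0.0289 0.2182] jaw -4.97 [-2.5551 -0.8482 15.7805] [-0.0302  0.3593 -0.047 ] 0.033555017191329736
```

Floor contact at 0.2183. I'll back off 0.5 mm, let go slowly, then rise.

Call:
play_rows(
  commands=[
    [[30, -0.0005, 0, 0, 0, 0, 0], [30, -0.0005, 0, 0, 0, 0, 0], [38, -0.0005, 0, 0, 0, 0, 0], [40, -0.0005, 0, 0, 0, 0, 0], [44, -0.0005, 0, 0, 0, 0, 0], [50, -0.0005, 0, 0, 0, 0, 0], [56, -0.0005, 0, 0, 0, 0, 0], [56, -0.0005, 0, 0, 0, 0, 0], [56, -0.0005, 0, 0, 0, 0, 0]],
  ],
)

```text
clock: 12.25
tool_pos: [0.4483, 0.0289, 0.2182]
tool_rot: [-0.478, -0.521, -0.478, 0.521]
ft_force: [0.5, 0.4, -1.3]
grip_width: 0.0509
```

```bash
python3 st.py; python3 - <<'E'
from h import *
wrist("w5")
E
```

```text
12.25 [0.4483 0.0289 0.2182] jaw -4.96 [ 0.5388  0.3936 -1.3372] [-0.0185 -0.1247  0.0384] 0.050908726597958684
```

View pics/w5.png

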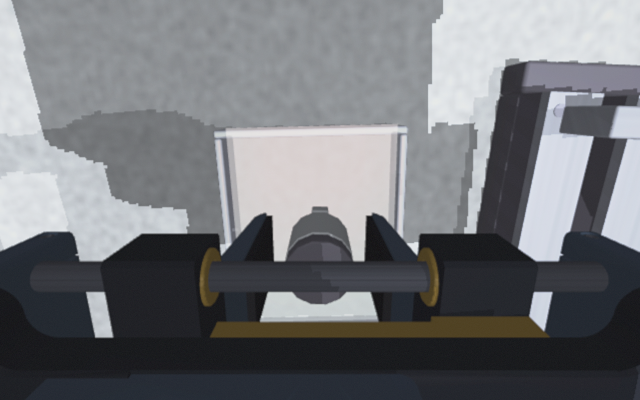

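The cartridge stands upright in the tray, fingers clear of it. Rising, then going behind the follower.

Call:
play_rows(
  commands=[
    [[56, -0.01, 0, 0, 0, 0, 0], [56, -0.025, 0, 0, 0, 0, 0], [56, -0.05, 0, 0, 0, 0, 0], [56, -0.08, 0, 0, 0, 0, 0], [56, -0.11, 0, 0, 0, 0, 0], [56, -0.11, 0, 0, 0, 0, 0]],
  ],
)

```text
clock: 12.8
tool_pos: [0.4493, 0.0289, 0.3326]
tool_rot: [0.48, 0.523, 0.476, -0.52]
ft_force: [2.2, -0.2, -0.2]
grip_width: 0.0515
```

```bash
python3 st.py; python3 - <<'E'
from h import *
print(move((.550,-.214,.328-.172),-7.4))
wrist("w6")
E
```

```text
12.8 [0.4493 0.0289 0.3326] jaw -4.96 [ 2.2223 -0.1872 -0.2037] [-0.0314 -0.1764 -0.0102] 0.05146327251905472
(array([0.0054, 0.1214, 0.2333]), array([ 2.4356, -0.0159, -0.3712]))
```

View pics/w6.png

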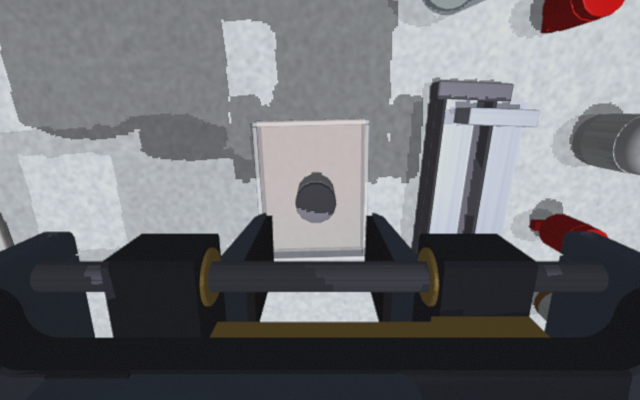

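The cartridge stands alone and upright in the tray at (316,195). Moving on.

Call:
play_rows(
  commands=[
    [[0, 0, 0.02, 0.03, 1, 0, 0], [0, 0, 0.035, 0.065, 2.4, 0, 0], [0, 0, 0.05, 0.1, 2.4, 0, 0], [0, 0, 0.07, 0.135, 2.4, 0, 0], [0, 0, 0.09, 0.17, 2.4, 0, 0], [0, 0, 0.105, 0.2, 2.4, 0, 0], [0, 0, 0.116, 0.22, 2.4, 0, 0], [0, 0, 0.121, 0.233, 2.4, 0, 0], [0, 0, 0.121, 0.233, 2.4, 0, 0], [0, 0, 0.121, 0.233, 2.4, 0, 0], [0, 0, 0.121, 0.233, 2.4, 0, 0]],
  ],
)

```text
clock: 13.77
tool_pos: [0.548, -0.2125, 0.3277]
tool_rot: [-0.466, -0.531, -0.468, 0.531]
ft_force: [0.4, 0.0, 0.6]
grip_width: 0.0006
```

```bash
python3 st.py; python3 - <<'E'
from h import *
wrist("w7")
E
```

```text
13.77 [ 0.548  -0.2125  0.3277] jaw -7.34 [0.3609 0.007  0.6151] [-0.006  -0.0771  0.0181] 0.0006374659014101575
```

View pics/w7.png

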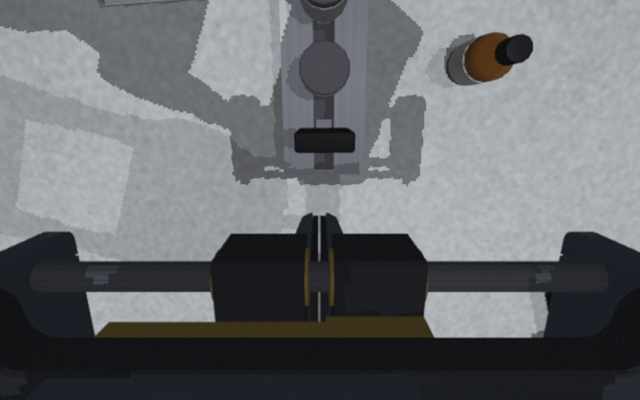

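```bash
python3 - <<'E'
from h import *
a=cv2.imread("pics/w7.png")[100:200,240:400]
cv2.imwrite("pics/w7c.png",cv2.resize(a,None,fx=5,fy=5,interpolation=cv2.INTER_CUBIC))
c=pickle.load(open("w7.pkl","rb"))
a=np.radians(82.6);ex=np.array([np.cos(a),np.sin(a)]);ey=np.array([-ex[1],ex[0]])
for n,p in dict(rear_top=(325,152),front_top=(325,128),L=(295,150),Rr=(355,150)).items():
    q=ray(c,*p,.0935); d=q[:2]-[.580,.017]; print(n,q,d@ex,d@ey)
p,r,o=pose(); d=p[:2]-[.580,.017]; print(d@ex,d@ey)
E
```

```text
rear_top [ 0.5562 -0.1676  0.0935] -0.18614309380771088 -0.00017163035391739431
front_top [ 0.5581 -0.1523  0.0935] -0.17073334336415188 -6.22112504068826e-05
L [ 0.5369 -0.1638  0.0935] -0.18488458300678906 0.019449464605024502
Rr [ 0.5758 -0.1688  0.0935] -0.18478891547089554 -0.019767264008868683
-0.2315281798002274 0.0020810820087147487
```

View pics/w7c.png

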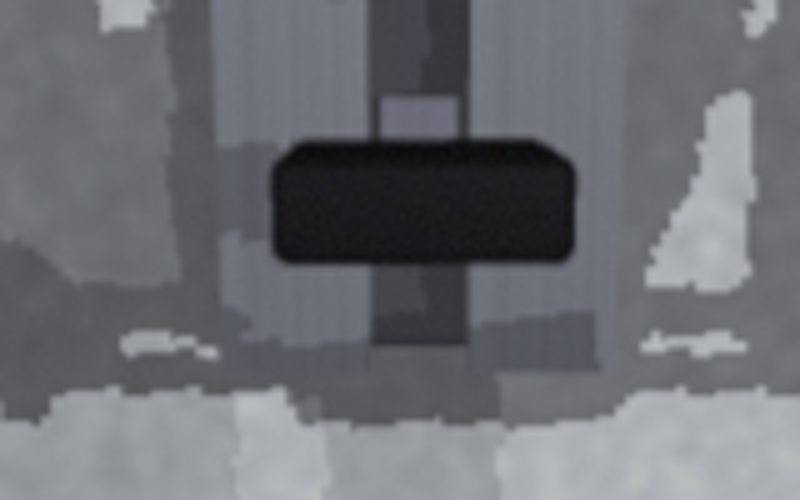

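Call:
play_rows(
  commands=[
    [[0, 0.03, 0.002, 0, 0, 0, 0], [0, 0.055, 0.002, 0, 0, 0, 0], [0, 0.07, 0.002, 0, 0, 0, 0], [0, 0.075, 0.002, 0, 0, 0, 0], [0, 0.075, 0.002, 0, 0, 0, 0], [0, 0.075, 0.002, -0.006, 0, 0, 0], [0, 0.075, 0.002, -0.012, 0, 0, 0], [0, 0.075, 0.002, -0.018, 0, 0, 0], [0, 0.075, 0.002, -0.021, 0, 0, 0], [0, 0.075, 0.002, -0.023, 0, 0, 0], [0, 0.075, 0.002, -0.025, 0, 0, 0], [0, 0.075, 0.002, -0.027, 0, 0, 0], [0, 0.075, 0.002, -0.029, 0, 0, 0], [0, 0.075, 0.002, -0.031, 0, 0, 0], [0, 0.075, 0.002, -0.033, 0, 0, 0], [0, 0.075, 0.002, -0.035, 0, 0, 0]],
  ],
)

```text
clock: 15.15
tool_pos: [0.5551, -0.1792, 0.2533]
tool_rot: [-0.467, -0.531, -0.467, 0.531]
ft_force: [-0.0, -1.9, 2.0]
grip_width: 0.0005
```

```bash
cat >> st.py <<'E'
a=np.radians(82.6);ex=np.array([np.cos(a),np.sin(a)]);ey=np.array([-ex[1],ex[0]])
d=p[:2]-[.580,.017]; print("track",d@ex*1e3,d@ey*1e3,"F feed",o["ft_force"][:2]@ex)
E
python3 st.py; python3 - <<'E'
from h import *
wrist("w8")
E
```

```text
15.15 [ 0.5551 -0.1792  0.2533] jaw -7.38 [-0.028  -1.8668  2.0166] [-0.322  -0.0253  0.0264] 0.00048591549767689217
track -197.7983210129323 -0.6221776287700441 F feed -1.8548179547109056
```

View pics/w8.png

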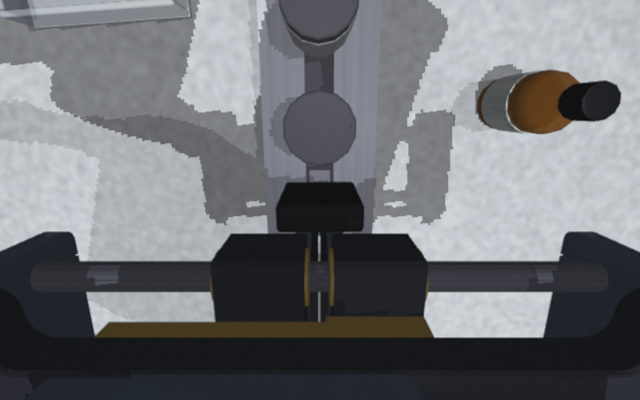

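In contact (−1.9 N friction), follower squarely ahead of the fingers. Pushing on at about 25–30 mm/s.

Call:
play_rows(
  commands=[
    [[0, 0, 0, -0.002, 0, 0, 0], [0, 0, 0, -0.004, 0, 0, 0], [0, 0, 0, -0.006, 0, 0, 0], [0, 0, 0, -0.008, 0, 0, 0], [0, 0, 0, -0.01, 0, 0, 0], [0, 0, 0, -0.012, 0, 0, 0], [0, 0, 0, -0.014, 0, 0, 0], [0, 0, 0, -0.016, 0, 0, 0], [0, 0, 0, -0.018, 0, 0, 0], [0, 0, 0, -0.02, 0, 0, 0], [0, 0, 0, -0.022, 0, 0, 0], [0, 0, 0, -0.024, 0, 0, 0], [0, 0, 0, -0.026, 0, 0, 0], [0, 0, 0, -0.028, 0, 0, 0], [0, 0, 0, -0.03, 0, 0, 0], [0, 0, 0, -0.032, 0, 0, 0], [0, 0, 0, -0.034, 0, 0, 0], [0, 0, 0, -0.036, 0, 0, 0], [0, 0, 0, -0.038, 0, 0, 0], [0, 0, 0, -0.04, 0, 0, 0]],
  ],
)

```text
clock: 16.87
tool_pos: [0.5602, -0.1394, 0.2532]
tool_rot: [-0.467, -0.531, -0.467, 0.531]
ft_force: [-2.3, -3.0, 2.1]
grip_width: 0.0009
```

```bash
python3 st.py; python3 - <<'E'
from h import *
wrist("w9")
E
```

```text
16.87 [ 0.5602 -0.1394  0.2532] jaw -7.37 [-2.2957 -2.9681  2.0608] [-0.4868  0.2039  0.1043] 0.0009448405635327944
track -157.64730189669297 -0.5161663439979859 F feed -3.2390449127606136
```

View pics/w9.png

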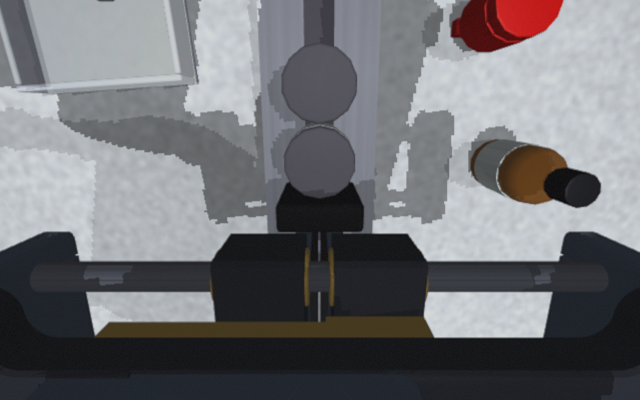

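Call:
play_rows(
  commands=[
    [[0, 0, 0, -0.002, 0, 0, 0], [0, 0, 0, -0.004, 0, 0, 0], [0, 0, 0, -0.006, 0, 0, 0], [0, 0, 0, -0.008, 0, 0, 0], [0, 0, 0, -0.01, 0, 0, 0], [0, 0, 0, -0.0125, 0, 0, 0], [0, 0, 0, -0.015, 0, 0, 0], [0, 0, 0, -0.0175, 0, 0, 0], [0, 0, 0, -0.02, 0, 0, 0], [0, 0, 0, -0.0225, 0, 0, 0], [0, 0, 0, -0.025, 0, 0, 0], [0, 0, 0, -0.0275, 0, 0, 0], [0, 0, 0, -0.03, 0, 0, 0], [0, 0, 0, -0.0325, 0, 0, 0], [0, 0, 0, -0.035, 0, 0, 0], [0, 0, 0, -0.0375, 0, 0, 0], [0, 0, 0, -0.04, 0, 0, 0], [0, 0, 0, -0.0425, 0, 0, 0], [0, 0, 0, -0.0445, 0, 0, 0], [0, 0, 0, -0.046, 0, 0, 0]],
  ],
)

```text
clock: 18.58
tool_pos: [0.5662, -0.0937, 0.2532]
tool_rot: [0.467, 0.531, 0.467, -0.531]
ft_force: [-2.1, -2.8, 0.1]
grip_width: 0.0005
```

```bash
python3 st.py
```

```text
18.58 [ 0.5662 -0.0937  0.2532] jaw -7.36 [-2.1472 -2.772   0.1147] [-0.4713  0.3377  0.1132] 0.0005348100867158382
track -111.55534687605248 -0.570280599702241 F feed -3.0254180253803775
```

Call:
play_rows(
  commands=[
    [[0, 0, 0, -0.002, 0, 0, 0], [0, 0, 0, -0.004, 0, 0, 0], [0, 0, 0, -0.006, 0, 0, 0], [0, 0, 0, -0.008, 0, 0, 0], [0, 0, 0, -0.01, 0, 0, 0], [0, 0, 0, -0.0125, 0, 0, 0], [0, 0, 0, -0.015, 0, 0, 0], [0, 0, 0, -0.0175, 0, 0, 0], [0, 0, 0, -0.02, 0, 0, 0], [0, 0, 0, -0.0225, 0, 0, 0], [0, 0, 0, -0.025, 0, 0, 0], [0, 0, 0, -0.0275, 0, 0, 0], [0, 0, 0, -0.03, 0, 0, 0], [0, 0, 0, -0.0325, 0, 0, 0], [0, 0, 0, -0.035, 0, 0, 0], [0, 0, 0, -0.0375, 0, 0, 0], [0, 0, 0, -0.04, 0, 0, 0], [0, 0, 0, -0.0425, 0, 0, 0], [0, 0, 0, -0.0445, 0, 0, 0], [0, 0, 0, -0.046, 0, 0, 0]],
  ],
)

```text
clock: 20.25
tool_pos: [0.5721, -0.0481, 0.2532]
tool_rot: [0.467, 0.531, 0.467, -0.531]
ft_force: [-2.8, -2.9, -0.9]
grip_width: 0.0006
```

```bash
python3 st.py; python3 - <<'E'
from h import *
wrist("w10")
E
```

```text
20.25 [ 0.5721 -0.0481  0.2532] jaw -7.37 [-2.7965 -2.9476 -0.8782] [-0.4746  0.3409  0.0977] 0.0006248400832772052
track -65.57534023346219 -0.5344821139722816 F feed -3.2832538883957394
```

View pics/w10.png

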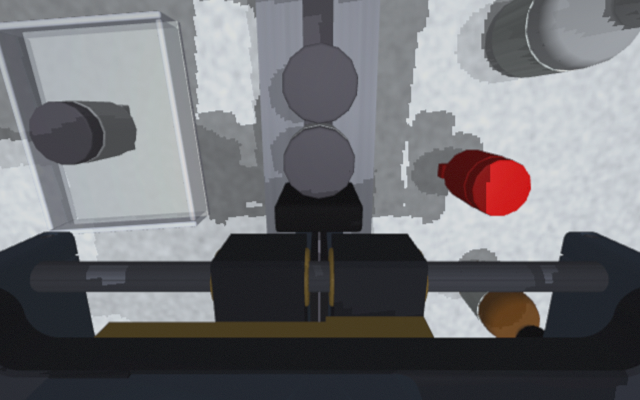

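Carts closed up together, running in line. 22 mm more, slowing.

Call:
play_rows(
  commands=[
    [[0, 0, 0, -0.002, 0, 0, 0], [0, 0, 0, -0.004, 0, 0, 0], [0, 0, 0, -0.006, 0, 0, 0], [0, 0, 0, -0.008, 0, 0, 0], [0, 0, 0, -0.01, 0, 0, 0], [0, 0, 0, -0.012, 0, 0, 0], [0, 0, 0, -0.014, 0, 0, 0], [0, 0, 0, -0.016, 0, 0, 0], [0, 0, 0, -0.0175, 0, 0, 0], [0, 0, 0, -0.019, 0, 0, 0], [0, 0, 0, -0.02, 0, 0, 0], [0, 0, 0, -0.021, 0, 0, 0]],
  ],
)

```text
clock: 21.3
tool_pos: [0.5748, -0.0274, 0.2532]
tool_rot: [0.467, 0.531, 0.467, -0.531]
ft_force: [-1.5, -2.6, 0.3]
grip_width: 0.0005
```

```bash
python3 st.py; python3 - <<'E'
from h import *
wrist("w11")
E
```

```text
21.3 [ 0.5748 -0.0274  0.2532] jaw -7.37 [-1.5477 -2.6496  0.2575] [-0.4663  0.1781  0.0845] 0.000545739093279282
track -44.681918749563984 -0.5223338164582707 F feed -2.826827666818854
```

View pics/w11.png

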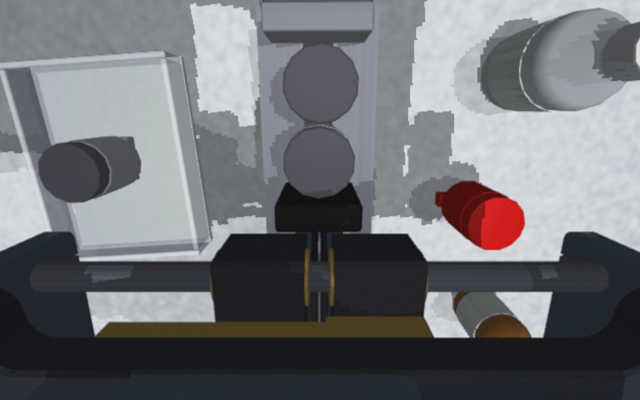

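Call:
play_rows(
  commands=[
    [[0, 0, 0, -0.0005, 0, 0, 0], [0, 0, 0, -0.001, 0, 0, 0], [0, 0, 0, -0.0015, 0, 0, 0], [0, 0, 0, -0.002, 0, 0, 0]],
  ],
)

```text
clock: 21.68
tool_pos: [0.575, -0.0256, 0.2532]
tool_rot: [0.467, 0.531, 0.467, -0.531]
ft_force: [-1.8, -2.9, 1.0]
grip_width: 0.0004
```

Call:
play_rows(
  commands=[
    [[0, 0, 0, -0.0005, 0, 0, 0], [0, 0, 0, -0.001, 0, 0, 0], [0, 0, 0, -0.0015, 0, 0, 0]],
  ],
)

```text
clock: 21.93
tool_pos: [0.5752, -0.024, 0.2532]
tool_rot: [0.467, 0.531, 0.467, -0.531]
ft_force: [-1.9, -2.0, 1.7]
grip_width: 0.0003
```

Call:
play_rows(
  commands=[
    [[0, 0, 0, -0.0005, 0, 0, 0], [0, 0, 0, -0.001, 0, 0, 0], [0, 0, 0, -0.0015, 0, 0, 0]],
  ],
)

```text
clock: 22.18
tool_pos: [0.5754, -0.0225, 0.2532]
tool_rot: [0.467, 0.531, 0.467, -0.531]
ft_force: [-2.6, -2.0, 1.3]
grip_width: 0.0004
```

Call:
play_rows(
  commands=[
    [[0, 0, 0, -0.0005, 0, 0, 0], [0, 0, 0, -0.001, 0, 0, 0]],
  ],
)

```text
clock: 22.35
tool_pos: [0.5755, -0.0215, 0.2532]
tool_rot: [-0.467, -0.531, -0.467, 0.531]
ft_force: [-1.6, -2.2, 1.5]
grip_width: 0.0006
```

```bash
python3 st.py; python3 - <<'E'
from h import *
wrist("w12")
a=cv2.imread("pics/w12.png")[0:240,240:400]
cv2.imwrite("pics/w12c.png",cv2.resize(a,None,fx=2.5,fy=2.5,interpolation=cv2.INTER_CUBIC))
E
```

```text
22.35 [ 0.5755 -0.0215  0.2532] jaw -7.37 [-1.6337 -2.169   1.5007] [-0.4512  0.2329  0.1125] 0.000580174228536491
track -38.76409494126559 -0.5130004472433864 F feed -2.361357229157755
```

View pics/w12c.png

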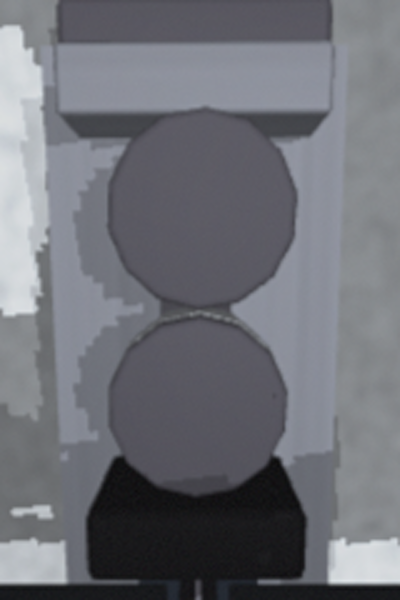

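Call:
play_rows(
  commands=[
    [[0, 0, 0, -0.0005, 0, 0, 0], [0, 0, 0, -0.001, 0, 0, 0]],
  ],
)

```text
clock: 22.57
tool_pos: [0.5756, -0.0207, 0.2532]
tool_rot: [-0.467, -0.531, -0.467, 0.531]
ft_force: [-2.8, -8.7, 2.6]
grip_width: 0.0001
```

Call:
play_rows(
  commands=[
    [[0, 0, 0, -0.0005, 0, 0, 0], [0, 0, 0, -0.0008, 0, 0, 0]],
  ],
)

```text
clock: 22.73
tool_pos: [0.5757, -0.0204, 0.2533]
tool_rot: [-0.467, -0.531, -0.467, 0.531]
ft_force: [-3.4, -13.3, 2.6]
grip_width: 0.0002
```

Call:
play_rows(
  commands=[
    [[0, 0, 0, -0.0003, 0, 0, 0], [0, 0, 0, -0.0006, 0, 0, 0]],
  ],
)

```text
clock: 22.9
tool_pos: [0.5757, -0.0202, 0.2533]
tool_rot: [-0.467, -0.531, -0.466, 0.532]
ft_force: [-4.9, -18.9, 4.0]
grip_width: 0.0003
```

The stop is reached (force up from 2 to about 9 N, then 19 N). Backing off and looking.

Call:
play_rows(
  commands=[
    [[0, 0, 0, 0.001, 0, 0, 0], [0, 0, 0, 0.003, 0, 0, 0], [0, 0, 0, 0.008, 0, 0, 0], [0, 0, 0, 0.018, 0, 0, 0], [0, 0, 0, 0.03, 0, 0, 0], [0, 0, 0, 0.04, 0, 0, 0], [0, -0.02, 0, 0.04, 0, 0, 0], [0, -0.05, 0, 0.04, 0, 0, 0], [0, -0.08, 0, 0.04, 0, 0, 0], [0, -0.12, 0, 0.04, 0, 0, 0], [0, -0.12, 0, 0.04, 0, 0, 0], [0, -0.12, 0, 0.04, 0, 0, 0]],
  ],
)

```text
clock: 23.9
tool_pos: [0.571, -0.0599, 0.3754]
tool_rot: [0.468, 0.532, 0.465, -0.53]
ft_force: [0.1, -0.6, -1.0]
grip_width: 0.0001
```

```bash
python3 st.py; python3 - <<'E'
from h import *
wrist("w13")
from station import cams
c=cams.capture("scene"); pickle.dump(c,open("s13.pkl","wb"))
cv2.imwrite("pics/s13.png",cv2.resize(c["color"][100:250,180:380,::-1],None,fx=4,fy=4,interpolation=cv2.INTER_CUBIC))
a=cv2.imread("pics/w13.png")[60:240,200:440]
cv2.imwrite("pics/w13c.png",cv2.resize(a,None,fx=3.3,fy=3.3,interpolation=cv2.INTER_CUBIC))
E
```

```text
23.9 [ 0.571  -0.0599  0.3754] jaw -7.41 [ 0.1473 -0.6347 -0.9666] [-0.0202 -0.0846  0.0046] 0.000112644091475177
track -77.37709445110383 -0.9868503791321389 F feed -0.6104497522558351
```

View pics/s13.png

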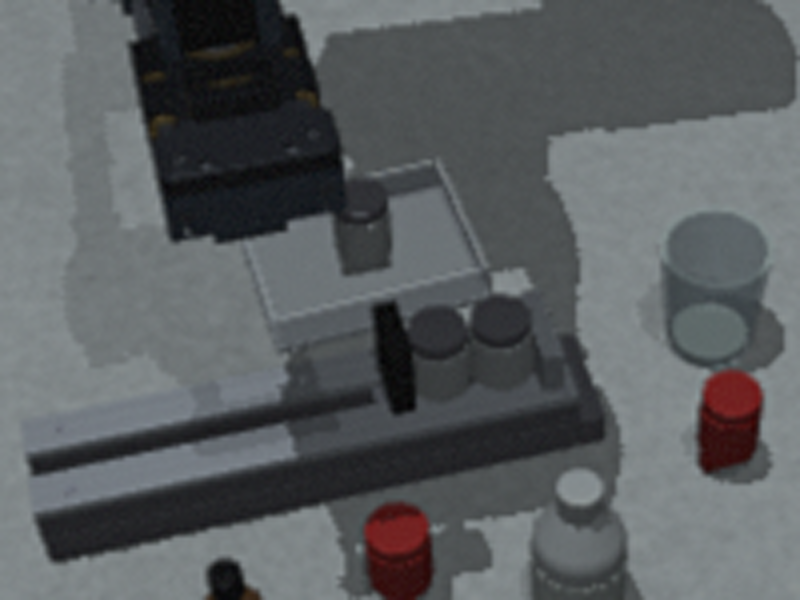

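View pics/w13.png

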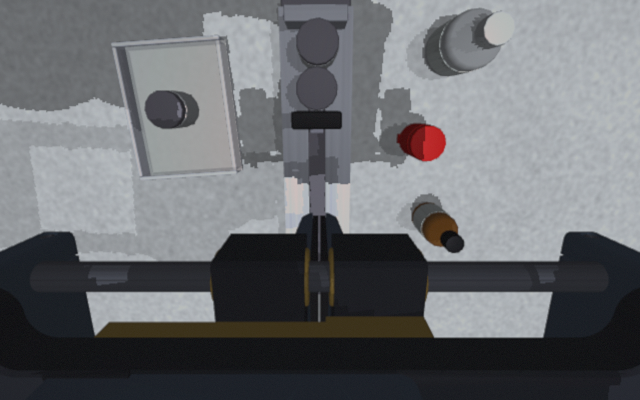

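```bash
python3 - <<'E'
from h import *
a=np.radians(82.6);ex=np.array([np.cos(a),np.sin(a)]);ey=np.array([-ex[1],ex[0]])
s=pickle.load(open("s13.pkl","rb")); S=lambda x,y,z:ray(s,(x+.5)/4-.5+180,(y+.5)/4-.5+100,z)
c=pickle.load(open("w13.pkl","rb"))
for n,q in dict(s2=S(500,320,.087),s3=S(438,333,.087),w2=ray(c,318,42,.087),w3=ray(c,317,89,.087),wf=ray(c,317,128,.0935)).items():
    d=q[:2]-[.580,.017]; print(n,q,d@ex*1e3,d@ey*1e3)
E
```

```text
s2 [0.5887 0.0586 0.087 ] 42.41434801000468 -3.295893335974183
s3 [0.5847 0.0254 0.087 ] 8.912847189347762 -3.5635809931870472
w2 [0.5859 0.0604 0.087 ] 43.786105601319704 -0.28111604583563615
w3 [0.5808 0.027  0.087 ] 10.037929773828118 0.48595352746353
wf [ 0.577  -0.0022  0.0935] -19.45730164613289 0.4899451663643618
```

View pics/w13c.png

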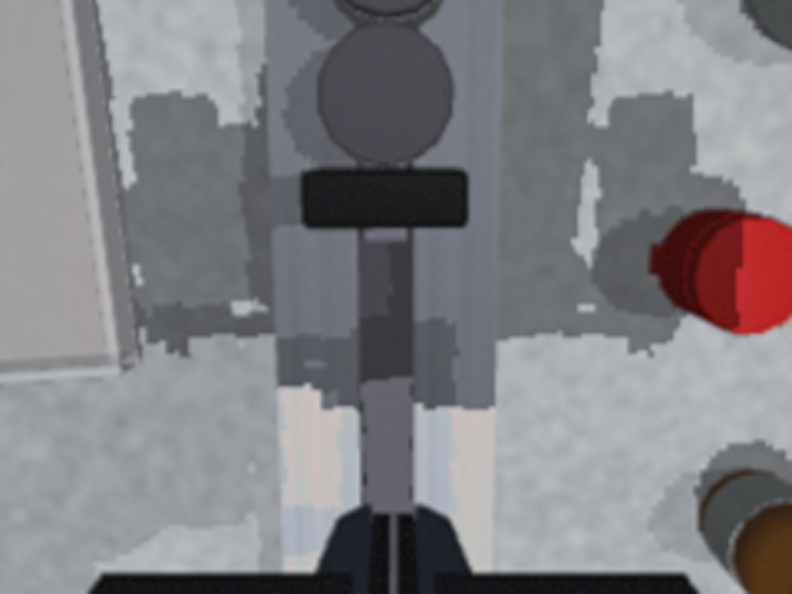

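```bash
python3 -c "
from station import robot
print(robot.job_done())"
```

```text
the job is handed in; nothing more can be done
None
```

The job is done and handed in after about 24 s of robot time; the hand-in call itself gives no verdict.

- **Jammed cartridge:** I turned it anticlockwise in small steps with light test lifts. It still caught on the deck at 28°, 36° and 44°, and the strongest test lift was about 15 N. It came free at 52°, and I turned it 5° more so the foot sat clear of the slot sides. I then lifted it out with only its own weight showing on the wrist force. It stands upright in the tray.
- **Good cartridges:** I pushed the follower at about 25–30 mm/s, slowing to about 6 mm/s for the last few millimetres. Contact with the end stop showed as a rise from about 2 N to 9 N. Two more small steps took it to about 19 N before I backed off, a little more than needed.

**Final checks:**
- The wrist camera puts the leading cartridge 43.8 mm ahead of where the jammed one stood. The stop position I measured was about 43.7 mm.
- The two good cartridges are 33.7 mm apart on centres, so they are touching.
- The scene camera gave 42.4 mm and a 3 mm sideways offset. It had already differed by about 5 mm from the top camera at the start, so I relied on the wrist camera and the felt contact.
- The bottles, beaker and red look-alikes look untouched in the last pictures. The gripper is shut, empty and well clear of everything.

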